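# Pop the stove's ash tray and trap it with the other finger

## Robot

A 6-joint arm with a two-finger parallel gripper is mounted at the origin on the work surface. World frame = base frame: x ahead of the robot, y to its left, z up, the work surface at z = 0. Lengths are in m, angles in rad, forces in N, time in s.
With the tool pointing down it reaches from about 0.3 to 0.875 m from the base axis. Payload 6.4 kg.
Tool frame: the origin (TCP) lies between the finger pads; the fingertips stand 14 mm ahead of it and the grasp point (between the pads) lies 5 mm behind it; z points along the fingers, y is the direction in which the jaws open and shut (so a half turn about z gives the same grasp; the last joint's range is limited). The gripper opens to 88 mm and grips with 3 to 60 N. Pads are 18 mm wide; open, the fingers measure 123 mm over their backs; the gripper's body (75 mm by 187 mm) begins 45 mm behind the grasp point.
Start: joints at [-1.451, 0.181, 1.607, -0, 1.354, -0.206], TCP at [0.184, -0.545, 0.253] pointing down, gripper open.
Joint ranges: [-2.99, 2.99], [-0.89, 2.07], [0.3, 2.58], [-1.14, 4.28], [0, 2.63], [-3.12, 3.12]. Speed limits (rad/s): [2.57, 2.57, 3.01, 3.14, 3.14, 3.14].

## Interface

Orientations are given as a unit quaternion [w, x, y, z].
In Python, from rig import arm, eyes, ticket gives the robot as it stands.
- The arm moves only by the tool send_rows, never from a script. Its argument "series" is a list of rows, each a list of 3 entries, a list of its own where there are three numbers: the closure, from 0 (fully open) to 1 (shut), then the shift along the tool's x, y, z in units of 1 m (1.0 is 1 m), then the turn, a rotation vector about the tool's x, y, z in units of 360 degrees (1.0 is 360 degrees). In form: [[jaw, [x, y, z], [wx, wy, wz]], ...]. A call has 1 to 12 rows; each row is the pose to reach, as a shift and turn from the pose commanded when the call began, along the tool's axes at that moment, turning the shorter way round; what a row does not reach only later rows make up. A row lasts 1/12 s, in which the tool goes at most 41.7 mm and 7.16 degrees, less where a joint would pass 70% of its speed; a pose out of reach is approached as far as the arm can. A call with a number of a shift or a turn outside -1 to 1 is refused whole. A call with a gripper value outside its range is refused whole. The fingers move at their own pace and stop on an object; the grip force is fixed at half the most. Time passes only in rows, so rows that repeat a pose let the fingers close. It gives the time, the measured TCP pose, the force and the opening at its end, in the units of the state.
- arm.get_state(): the state, without advancing time (a new reading comes with each control period).
- eyes.capture(name): name is "side" or "top"; returns the picture (480x640x3 uint8, blue, green, red); there is no depth.
- eyes.camera_model(name): a dict with "vertical_fov" (degrees; the focal length in pixels is half the picture's height over the tangent of half this angle, whatever the lens; pixels are square), "cx", "cy" (the principal point, pixels), "extrinsics" (4x4, takes a point from world to camera coordinates). Camera axes: x right, y down, z forward; pixel columns grow to the right and rows downward; lengths in m; the calibration is good to about 2 mm. A picture is of the moment at which its call begins. camera_model takes no time and is no camera call.
- ticket.hand_in(): hands the job in, once; it reports no verdict.
The state is a dict: "time_s": time; "q": joint angles; "qd": joint speeds; "tau": joint torques, N m; "position": TCP position; "eef_rot": TCP orientation; "contact_force": force on the tool from outside, world axes, zero at the start; "wrist_torque": the same for the moment, N m; "width": finger opening in m.
Only numpy, scipy, OpenCV 4.12 (cv2) and the standard library are available. Lean on these libraries where they do the work, as an engineer would, in place of code of your own. Each camera call takes 0.05 s, during which the arm holds its last target.

## Task

Press the round catch button on the charcoal stove with one fingertip so that the ash tray springs out, and have the other finger standing in its path to stop it before it slides away: it must come out at least about 2 cm, but never more than about 8 cm. The program finishes while holding: the button still pressed down, the tray at rest against the other finger. Grasp and lift nothing, and leave the kettle, poker, pot lid and scoop where they are.

Things in the scene. Friction and masses are not known exactly. Their poses are not given: they have to be found in the camera images.
- stove: Tin-plated charcoal stove, fixed. Origin on the ledge in front of it; z up; the tray slides out along its own -x. In its frame (mm): ash chamber front face at x = 90, fire bowl behind and above to z = 207; porch plate under the tray's path, 12 high (x -70 to 90, y -65 to 45, rails to z = 26); dark catch housing 46 x 44, 30 high, centred at (0, 69) beside the porch.
- button_top (a point): Centre of the flat top of the round steel catch button, 32 mm across, on the housing at stove (0, 69, 42) mm when up. Its axes are those of the stove. It is pressed straight down.
- catch_button (a joint): How far the button is pressed (m): 0 up, 0.010 bottomed; springs back when let go. Takes about 1.5 N to start and 5 N at the bottom; the catch lets the tray go at about 0.006.
- tray_front (a point): Middle of the top edge of the ash tray's flat front plate, on its outward face (stove -x); axes as the stove's. The plate is 100 mm wide along y and reaches 52 mm down; a bead of 4 mm radius runs along its top. Tray shut: stove (60, -10, 65) mm, so the plate is 60 mm behind the line along y through the button's centre; the tray's path passes beside the button.
- ash_tray (a joint): How far the tray has come out (m): 0 shut and caught, 0.115 at the end of its run. Once released, a spring drives it out at about 0.1 m/s (the whole run takes about a second) and keeps pushing with 1 to 3 N, so a finger in its path stops it. While caught it can be neither pushed in nor drawn out.
- kettle_mid (a point): Bystander: blackened aluminium kettle, 164 mm across, 180 mm high to its bail handle, spout out to 130 mm from its axis; this point lies on its axis 60 mm up.
- poker_mid (a point): Bystander: short steel poker, 240 mm long, 10 mm thick, lying flat; this point is near the middle of its rod.
- pot_lid_mid (a point): Bystander: round clay pot lid, 170 mm across, 54 mm high with its knob; this point lies on its axis 20 mm up.
- scoop_mid (a point): Bystander: yellow plastic scoop, bowl 90 x 75 x 40 mm with a handle 100 mm long; this point is the centre of its bowl.

How it is judged:
On the way, in this order (a step that is already met when the one before it is completed fails the run):
1. the button is pressed by a finger while the tray is still in (value of joint catch_button above 0.004 m and value of joint ash_tray below 0.015 m and contact force between the fingers and catch_button above 0.5 N).
2. the tray has sprung out and is stopped against a finger (value of joint ash_tray above 0.016 m and contact force between the fingers and ash_tray above 0.4 N and velocity of joint ash_tray below 0.01 m/s), for 0.2 s.
At the end, for the whole second after the job is handed in: The tray stands 16 to 85 mm out, at rest (under 10 mm/s), pressing on a finger with over 0.4 N, while a finger still holds the button at least 4 mm down (over 0.5 N) (all of step 2 and value of joint ash_tray below 0.085 m and velocity of joint ash_tray above -0.01 m/s and value of joint catch_button above 0.004 m and contact force between the fingers and catch_button above 0.5 N); the arm keeps its last pose, push and grip.
It fails at once if the tray slid away: more than 88 mm out (value of joint ash_tray above 0.088 m).
It fails at once if the kettle, poker, pot lid or scoop was moved or lifted by more than 25 mm (distance of any of kettle_mid, poker_mid, pot_lid_mid, scoop_mid from where it was at the start of the episode above 0.025 m).
It also fails if it takes over 27 s, if anything falls off the work surface, if the arm or the gripper's body presses on something with over 40 N, if the wrist force passes 120 N, or if a joint passes its speed limit or range.

## Working session

There is one attempt and no reset: what is moved stays moved. The work goes in short steps, Python scripts to look and compute and a tool call to move; the robot and the scene stay as the last step left them, time stands still between calls to the robot, and variables do not carry over. Pictures are saved under pics/ and viewed, and the job is handed in when it is done.

Besides the shell and the picture viewer there is one more tool, called after ">>>" as name([rows], argument=value, ...), one row to a line, values as JSON. send_rows: Moves the arm, as the interface text tells. Shifts and turns lie within -1 to 1; 1 stands for 1 m of shift or 360 degrees of turn. Its arguments: {"type":"object","properties":{"series":{"type":"array","items":{"type":"array"}}},"required":["series"]}

```bash
mkdir -p pics; ls; python3 - <<'E'
from rig import arm,eyes,ticket
import cv2,numpy as np
print(arm.get_state())
for n in("side","top"):
    cv2.imwrite(f"pics/{n}0.png",eyes.capture(n)); print(n,eyes.camera_model(n))
E
```

```text
pics
{'time_s': 0.0, 'q': array([-1.45132838e+00,  1.81504688e-01,  1.60798255e+00,  1.68227216e-05,
        1.35377470e+00, -2.06290217e-01]), 'qd': array([ 0.00090588, -0.00118215, -0.00016835, -0.00057382, -0.00010166,
       -0.00053642]), 'tau': array([-1.43954358e-04, -4.33877456e+01, -3.41843069e+01,  7.02702859e-02,
        3.86576483e-02, -1.40878278e-04]), 'position': array([ 0.18398224, -0.54425079,  0.25184285]), 'eef_rot': array([-8.33500544e-04,  9.86764453e-01,  1.62158001e-01,  4.44262372e-05]), 'contact_force': array([ 1.03269336, -0.26654298,  1.25337649]), 'wrist_torque': array([0.00339607, 0.00591603, 0.0233337 ]), 'width': 0.0882541855067059}
side {'vertical_fov': 53.213914968228124, 'cx': 320.9644727285093, 'cy': 243.7064354691152, 'extrinsics': array([[-0.69357288, -0.72038564, -0.00109555,  0.48502814],
       [-0.48690733,  0.46990436, -0.73628197,  0.24090657],
       [ 0.53092176, -0.51013177, -0.67667397,  0.84088086],
       [ 0.        ,  0.        ,  0.        ,  1.        ]])}
top {'vertical_fov': 54.83812231634186, 'cx': 312.27235257994755, 'cy': 242.99278560991593, 'extrinsics': array([[ 0.0121377 , -0.99992238, -0.00281238,  0.17811167],
       [-0.99758189, -0.01191671, -0.06847168,  0.52305663],
       [ 0.06843285,  0.00363666, -0.9976491 ,  1.04094216],
       [ 0.        ,  0.        ,  0.        ,  1.        ]])}
```

View pics/side0.png

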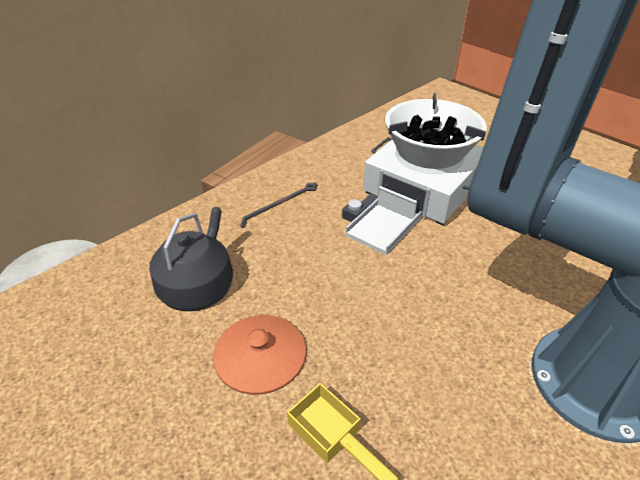

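View pics/top0.png

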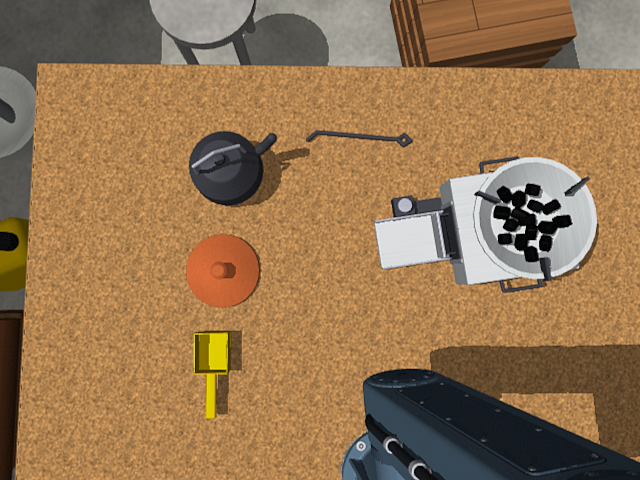

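The top view shows the button near (404,205) and the porch at (376–440, 215–268), with the bowl to the right. I'll enlarge both.

```bash
python3 - <<'E'
import cv2
t=cv2.imread("pics/top0.png");s=cv2.imread("pics/side0.png")
cv2.imwrite("pics/tc.png",cv2.resize(t[180:290,360:500],None,fx=5.5,fy=5.4,interpolation=cv2.INTER_CUBIC))
cv2.imwrite("pics/sc.png",cv2.resize(s[160:260,330:450],None,fx=6,fy=6,interpolation=cv2.INTER_CUBIC))
E
```

```text
(no output)
```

View pics/tc.png

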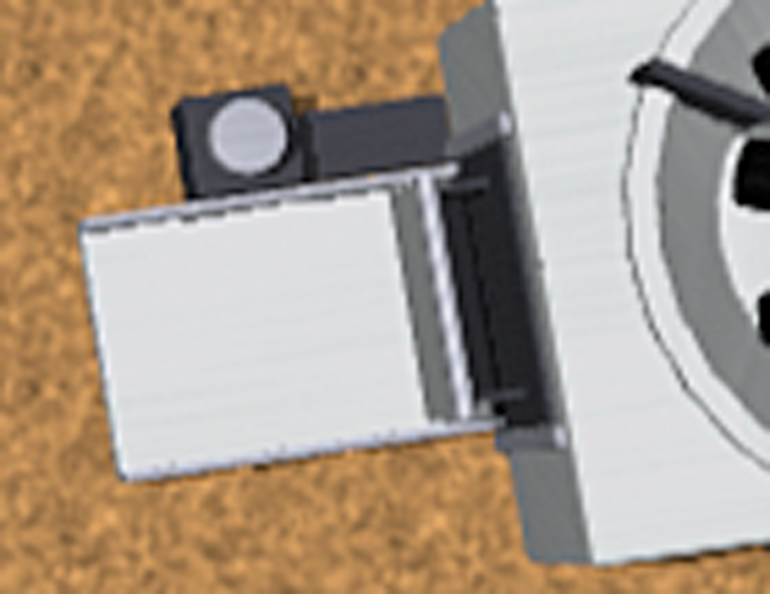

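View pics/sc.png

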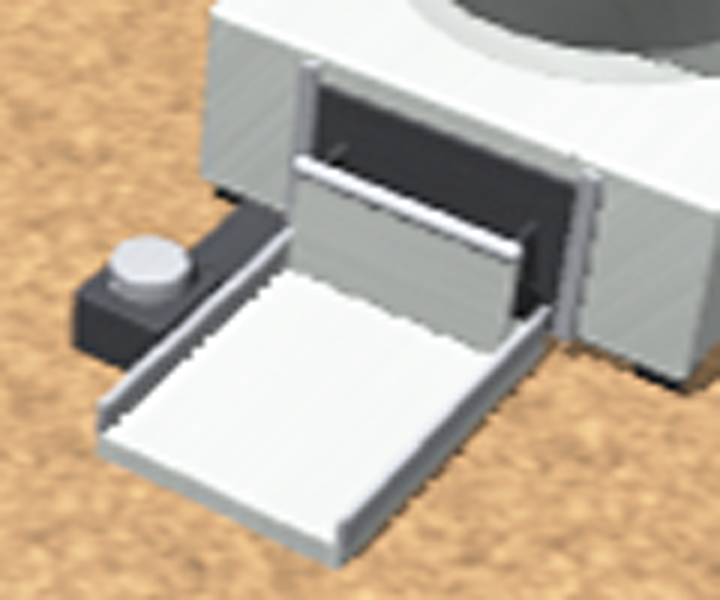

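```bash
cat > h.py <<'E'
from rig import arm,eyes
import numpy as np,cv2
def P(n):
    m=eyes.camera_model(n);f=240/np.tan(np.radians(m["vertical_fov"])/2)
    return np.array([[f,0,m["cx"]],[0,f,m["cy"]],[0,0,1]])@m["extrinsics"][:3]
def tri(t,s):
    X=cv2.triangulatePoints(P("top"),P("side"),np.array(t,float).reshape(2,1),np.array(s,float).reshape(2,1))[:,0];X=X[:3]/X[3]
    r=[np.round((lambda p:p[:2]/p[2])(P(n)@np.append(X,1))-o,2) for n,o in(("top",t),("side",s))]
    return X,r
E
python3 - <<'E'
from h import *
T=lambda x,y:((x+.5)/5.5-.5+360,(y+.5)/5.4-.5+180)
S=lambda x,y:((x+.5)/6-.5+330,(y+.5)/6-.5+160)
for n,t,s in [("btn",T(248,136),S(150,256)),("beadL",T(427,178),S(300,160)),("beadR",T(463,410),S(516,249)),("porchL",T(83,225),S(102,410)),("porchR",T(125,478),S(340,530))]:
    X,r=tri(t,s);print(n,X.round(4),r)
E
```

```text
btn [ 0.6069 -0.0219  0.0462] [array([0.12, 0.14]), array([-0.16, -0.01])]
beadL [ 0.5874 -0.0879  0.07  ] [array([-0.05, -0.06]), array([0.07, 0.  ])]
beadR [ 0.4923 -0.1025  0.0699] [array([0.41, 0.52]), array([-0.58,  0.  ])]
porchL [0.5711 0.0423 0.026 ] [array([0.21, 0.24]), array([-0.29, -0.01])]
porchR [0.4653 0.0247 0.0226] [array([-0.01, -0.01]), array([0.01, 0.  ])]
```

```bash
cat >> h.py <<'E'
from scipy.spatial.transform import Rotation as R
def rot(s): return R.from_quat(np.roll(s["eef_rot"],-1))
def fit():
    A=np.array([[0,69],[60,40],[60,-60],[-70,44],[-70,-64.]])/1e3
    B=np.array([[.6069,-.0219],[.5874,-.0879],[.4923,-.1025],[.5711,.0423],[.4653,.0247]])
    a=A-A.mean(0);b=B-B.mean(0);th=np.arctan2((a[:,0]*b[:,1]-a[:,1]*b[:,0]).sum(),(a*b).sum())
    c,s=np.cos(th),np.sin(th);M=np.array([[c,-s],[s,c]]);t=B.mean(0)-M@A.mean(0)
    return M,t,(A@M.T+t-B),th
def go(xyz,yaw_y):  # tool y at world angle
    s=arm.get_state();r=rot(s)
    ty=np.array([np.cos(yaw_y),np.sin(yaw_y),0]);tz=np.array([0,0,-1.]);tx=np.cross(ty,tz)
    D=R.from_matrix(np.c_[tx,ty,tz])
    return r.inv().apply(np.array(xyz)-s["position"]),(r.inv()*D).as_rotvec()/(2*np.pi)
E
python3 - <<'E'
from h import *
M,t,e,th=fit();print(np.degrees(th),t,(e*1e3).round(1))
ey=M[:,1];ang=np.arctan2(ey[1],ey[0]);print("ey ang",np.degrees(ang))
b=M@[0,.069]+t;print("btn fit",b)
tcp=M@[0,.069-.0525]+t;print(tcp)
print(go([*tcp,.38],ang));print(go([.184,-.544,.38],ang))
E
```

```text
-80.49507425967961 [ 0.53954016 -0.03396285] [[ 0.7 -0.7]
 [ 1.5  1.4]
 [-2.  -0.5]
 [ 0.3  0. ]
 [-0.4 -0.2]]
ey ang 9.504925740320392
btn fit [ 0.60759288 -0.02256872]
[ 0.55581363 -0.03123817]
(array([ 0.5164988 , -0.36724895, -0.12734989]), array([-1.63711801e-04, -2.14418458e-04, -2.24550037e-01]))
(array([ 1.26962706e-04, -4.66096608e-04, -1.28078613e-01]), array([-1.63711801e-04, -2.14418458e-04, -2.24550037e-01]))
```

>>> send_rows([
  [0,[0,0,-0.04],[0,0,0]],
  [0,[0,0,-0.08],[0,0,0]],
  [0,[0,0,-0.128],[0,0,0]],
  [0,[0,0,-0.128],[0,0,0]],
  [0,[0.516,-0.367,-0.128],[0,0,-0.2245]],
  [0,[0.516,-0.367,-0.128],[0,0,-0.2245]],
  [0,[0.516,-0.367,-0.128],[0,0,-0.2245]],
  [0,[0.516,-0.367,-0.128],[0,0,-0.2245]],
  [0,[0.516,-0.367,-0.128],[0,0,-0.2245]],
  [0,[0.516,-0.367,-0.128],[0,0,-0.2245]],
  [0,[0.516,-0.367,-0.128],[0,0,-0.2245]],
  [0,[0.516,-0.367,-0.128],[0,0,-0.2245]],
])

```text
time_s: 1.1
position: [0.3802, -0.2729, 0.3804]
eef_rot: [-0.0, 0.786, 0.618, -0.0]
contact_force: [0.7, -1.2, 0.1]
width: 0.0879
```

```bash
python3 - <<'E'
from h import *
M,t,e,th=fit();ang=np.arctan2(M[1,1],M[0,1]);tcp=M@[0,.069-.0525]+t
s=arm.get_state();print(s["time_s"],s["position"],s["q"].round(2),s["contact_force"])
print(go([*tcp,.38],ang))
E
```

```text
1.1 [ 0.38017151 -0.27285152  0.38042047] [-0.88 -0.15  1.69 -0.    1.6  -0.64] [ 0.67329803 -1.1668437   0.05147128]
(array([0.27635064, 0.1133909 , 0.00041802]), array([-4.86475486e-06, -1.68988412e-06, -6.44758708e-02]))
```

>>> send_rows([
  [0,[0.276,0.113,0],[0,0,-0.0645]],
  [0,[0.276,0.113,0],[0,0,-0.0645]],
  [0,[0.276,0.113,0],[0,0,-0.0645]],
  [0,[0.276,0.113,0],[0,0,-0.0645]],
  [0,[0.276,0.113,0],[0,0,-0.0645]],
  [0,[0.276,0.113,0],[0,0,-0.0645]],
  [0,[0.276,0.113,0],[0,0,-0.0645]],
  [0,[0.276,0.113,0],[0,0,-0.0645]],
  [0,[0.276,0.113,0],[0,0,-0.0645]],
  [0,[0.276,0.113,0],[0,0,-0.0645]],
  [0,[0.276,0.113,0],[0,0,-0.0645]],
  [0,[0.276,0.113,0],[0,0,-0.0645]],
])

```text
time_s: 2.1
position: [0.5555, -0.0359, 0.3807]
eef_rot: [0.0, 0.649, 0.761, -0.0]
contact_force: [-0.8, 0.3, 1.3]
width: 0.0882
```

```bash
python3 - <<'E'
from h import *
M,t,e,th=fit();ang=np.arctan2(M[1,1],M[0,1]);tcp=M@[0,.069-.0525]+t
s=arm.get_state();print(s["time_s"],s["position"],s["q"].round(2),s["contact_force"])
print(go([*tcp,.38],ang))
for n in("side","top"): cv2.imwrite(f"pics/{n}1.png",eyes.capture(n))
E
```

```text
2.1 [ 0.55552832 -0.03585331  0.38073279] [-0.28  0.06  1.48 -0.    1.6  -0.44] [-0.83279849  0.2615576   1.29656667]
(array([0.00451276, 0.00100902, 0.00073131]), array([-3.27031923e-05,  4.50479885e-05, -1.22264687e-03]))
```

View pics/side1.png

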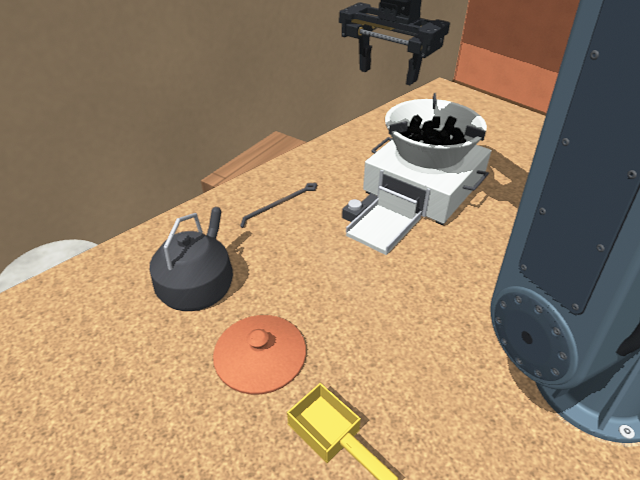

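>>> send_rows([
  [0,[0.004,0.001,0.04],[0,0,-0.001]],
  [0,[0.004,0.001,0.08],[0,0,-0.001]],
  [0,[0.004,0.001,0.12],[0,0,-0.001]],
  [0,[0.004,0.001,0.16],[0,0,-0.001]],
  [0,[0.004,0.001,0.2],[0,0,-0.001]],
  [0,[0.004,0.001,0.24],[0,0,-0.001]],
  [0,[0.004,0.001,0.27],[0,0,-0.001]],
  [0,[0.004,0.001,0.29],[0,0,-0.001]],
  [0,[0.004,0.001,0.295],[0,0,-0.001]],
  [0,[0.004,0.001,0.295],[0,0,-0.001]],
  [0,[0.004,0.001,0.295],[0,0,-0.001]],
  [0,[0.004,0.001,0.295],[0,0,-0.001]],
])

```text
time_s: 3.2
position: [0.558, -0.031, 0.0879]
eef_rot: [0.002, 0.646, 0.763, 0.001]
contact_force: [0.0, -0.3, 0.3]
width: 0.088
```

```bash
python3 - <<'E'
from h import *
M,t,e,th=fit();ang=np.arctan2(M[1,1],M[0,1]);tcp=M@[0,.069-.0525]+t
s=arm.get_state();print(s["time_s"],s["position"],s["q"].round(2),s["contact_force"])
print(go([*tcp,.085],ang))
im={}
for n in("side","top"): im[n]=eyes.capture(n);cv2.imwrite(f"pics/{n}2.png",im[n])
cv2.imwrite("pics/tc2.png",cv2.resize(im["top"][160:300,350:520],None,fx=4.2,fy=4.2,interpolation=cv2.INTER_CUBIC))
cv2.imwrite("pics/sc2.png",cv2.resize(im["side"][130:250,320:460],None,fx=5,fy=5,interpolation=cv2.INTER_CUBIC))
E
```

```text
3.2 [ 0.55799259 -0.03101296  0.08786527] [-0.27  0.35  1.77  0.    1.02 -0.43] [ 0.04483403 -0.2606627   0.27366619]
(array([ 0.00014249, -0.00219574,  0.00285776]), array([5.30249543e-04, 2.41183369e-04, 3.25664636e-05]))
```

View pics/sc2.png

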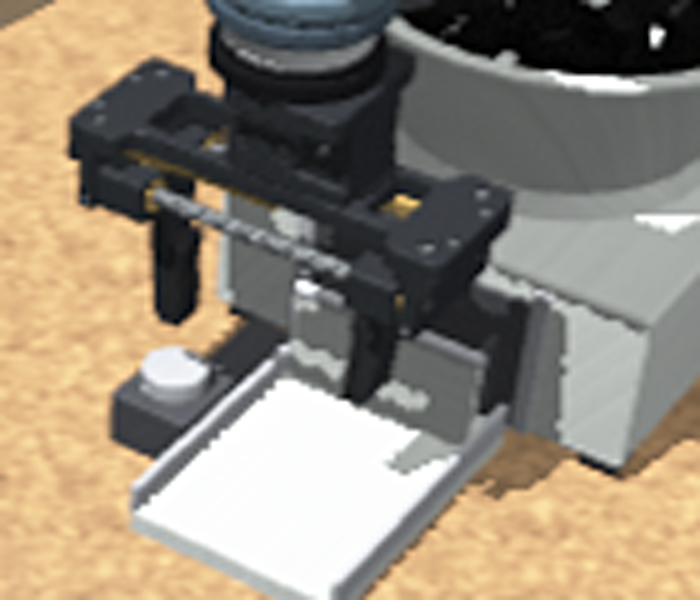

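View pics/tc2.png

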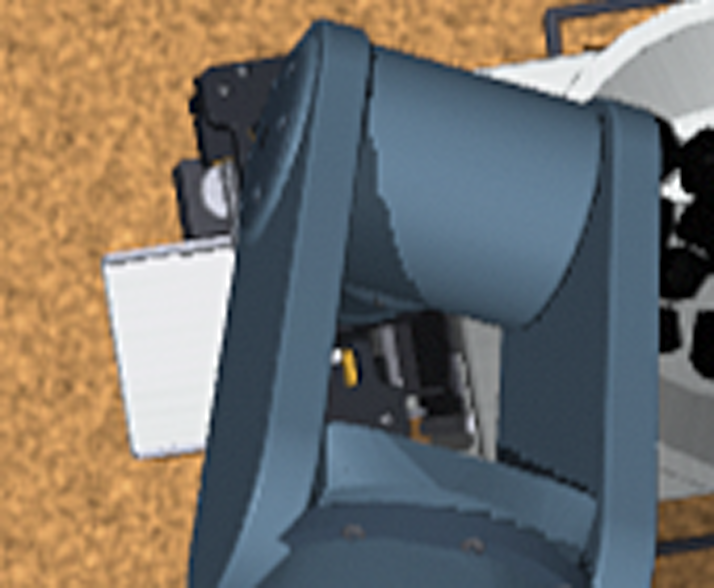

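```bash
python3 - <<'E'
from h import *
M,t,e,th=fit();s=arm.get_state();r=rot(s);print(s["position"])
for d in(-.0525,.0525):
    p=s["position"]+r.apply([0,d,.014]);print("tip",p.round(4),"stove xy",(M.T@(p[:2]-t)).round(4))
    for n in("side","top"):
        q=P(n)@np.append(p,1);print(n,(q[:2]/q[2]).round(1))
E
```

```text
[ 0.55786869 -0.03079692  0.08776396]
tip [ 0.5061 -0.0395  0.0736] stove xy [-0.     -0.0339]
side [393. 209.]
top [415.5 249.3]
tip [ 0.6097 -0.0221  0.0739] stove xy [-0.0001  0.0711]
side [354.2 192.3]
top [407.4 201.7]
```

View pics/side2.png

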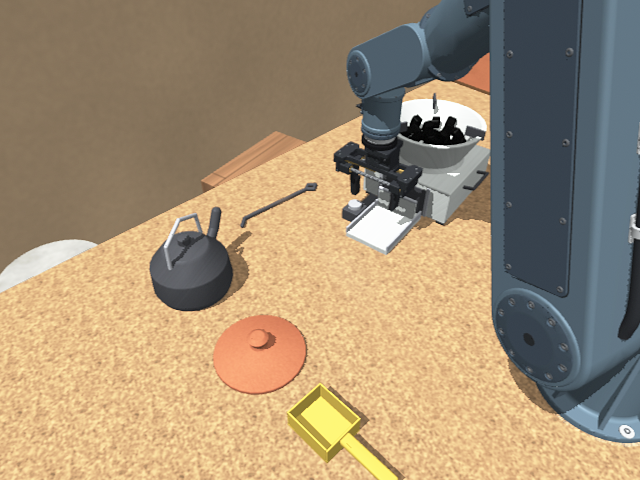

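View pics/top2.png

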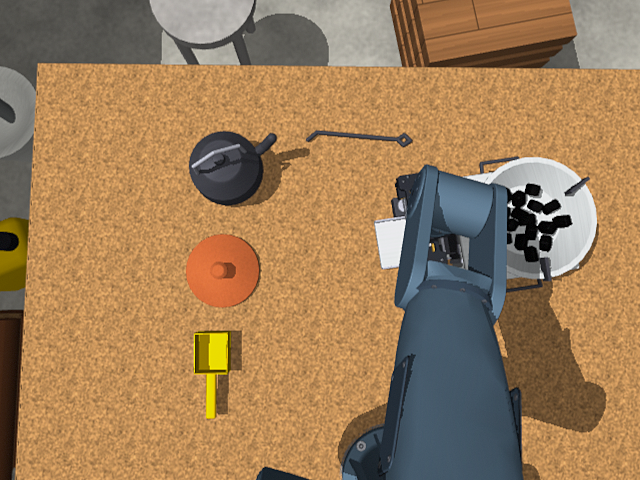

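```bash
python3 - <<'E'
from h import *
M,t,e,th=fit()
for h in(.2,.25,.3,.35,.4,.45):
    q=P("side")@[.558,-.031,h,1];print(h,(q[:2]/q[2]).round(1))
# spikes tips in initial pics
for T,S in(((477,194),(435,95)),((588,179),(435,95)),((475,195),(388,123)),((475,195),(405,130)),((546,276),(486,128))):
    X,r=tri(T,S);print(X.round(3),(M.T@(X[:2]-t)).round(3),r)
t0=cv2.imread("pics/side0.png")[80:180,360:500];t2=cv2.imread("pics/side2.png")[0:180,330:500]
cv2.imwrite("pics/c1.png",cv2.resize(t0,None,fx=5,fy=5));cv2.imwrite("pics/c2.png",cv2.resize(t2,None,fx=3.3,fy=3.3))
E
```

```text
0.2 [377.5 153. ]
0.25 [379.4 132. ]
0.3 [381.5 109.4]
0.35 [383.7  85.2]
0.4 [386.1  59.1]
0.45 [388.6  31. ]
[ 0.546 -0.115  0.313] [ 0.081 -0.007] [array([15.8 , 23.69]), array([-21.59,  -2.96])]
[ 0.636 -0.341  0.201] [0.319 0.045] [array([0.18, 0.24]), array([-0.21,  0.01])]
[ 0.602 -0.117  0.221] [0.092 0.048] [array([-0.7 , -0.84]), array([0.85, 0.  ])]
[ 0.589 -0.135  0.202] [0.108 0.032] [array([5.73, 7.49]), array([-7.4 , -0.39])]
[ 0.445 -0.252  0.219] [ 0.199 -0.129] [array([2.22, 3.36]), array([-3.12,  0.16])]
```

View pics/c1.png

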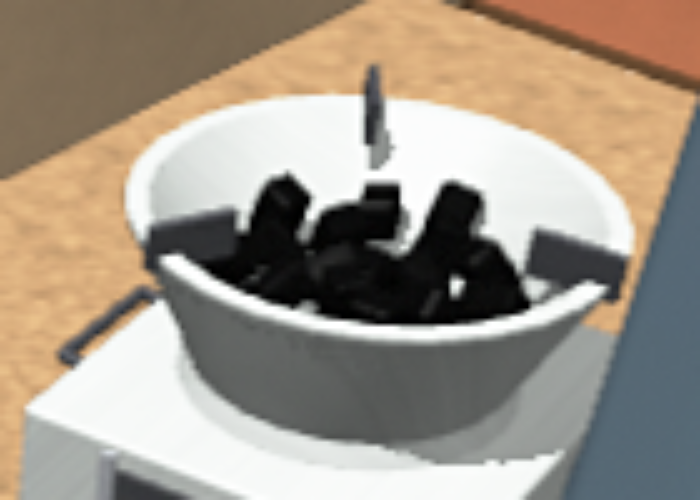

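View pics/c2.png

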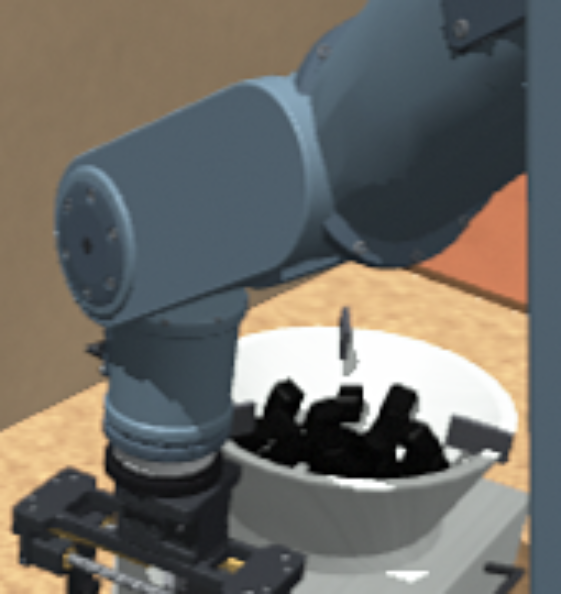

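>>> send_rows([
  [0,[0,-0.002,0.01],[0.0005,0,0]],
  [0,[0,-0.002,0.02],[0.0005,0,0]],
  [0,[0,-0.002,0.023],[0.0005,0,0]],
  [0,[0,-0.002,0.023],[0.0005,0,0]],
  [0,[0,-0.002,0.023],[0.0005,0,0]],
])

```text
time_s: 3.72
position: [0.554, -0.0305, 0.062]
eef_rot: [-0.002, 0.646, 0.763, -0.001]
contact_force: [-0.3, -0.2, 0.2]
width: 0.0875
```

```bash
python3 - <<'E'
from h import *
M,t,e,th=fit();s=arm.get_state();r=rot(s);print(s["time_s"],s["position"],s["contact_force"])
for d in(-.0525,.0525):
    p=s["position"]+r.apply([0,d,.014]);print("tip",p.round(4),"stove xy",(M.T@(p[:2]-t)).round(4))
im=eyes.capture("side")
cv2.imwrite("pics/sc3.png",cv2.resize(im[130:250,320:460],None,fx=5,fy=5,interpolation=cv2.INTER_CUBIC))
E
```

```text
3.7167 [ 0.55404848 -0.03047277  0.06204472] [-0.32947147 -0.19381176  0.18003862]
tip [ 0.5022 -0.0392  0.0483] stove xy [-0.001  -0.0377]
tip [ 0.6058 -0.0218  0.0478] stove xy [-0.0011  0.0673]
```

View pics/sc3.png

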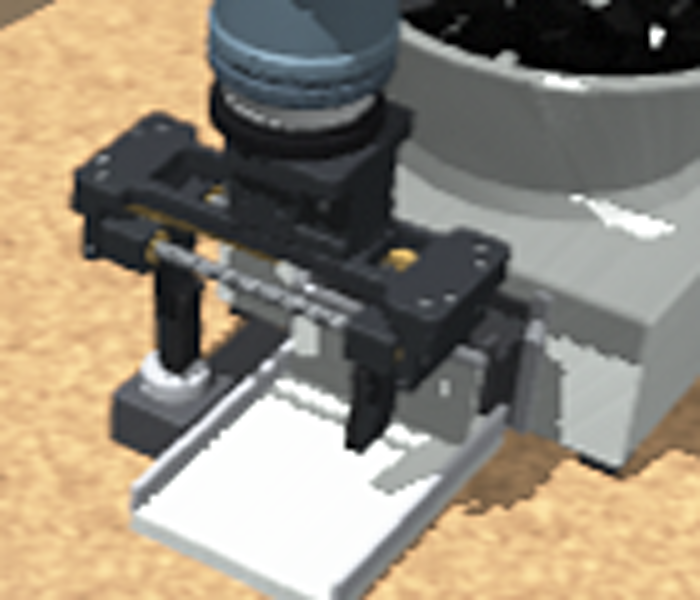

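The fingertip sits over the button and the other finger over the porch, in front of the plate. Pressing slowly.

>>> send_rows([
  [0,[0,0.001,0.002],[0,0,0]],
  [0,[0,0.001,0.004],[0,0,0]],
  [0,[0,0.001,0.005],[0,0,0]],
  [0,[0,0.001,0.006],[0,0,0]],
  [0,[0,0.001,0.007],[0,0,0]],
  [0,[0,0.001,0.008],[0,0,0]],
  [0,[0,0.001,0.009],[0,0,0]],
  [0,[0,0.001,0.01],[0,0,0]],
  [0,[0,0.001,0.011],[0,0,0]],
  [0,[0,0.001,0.012],[0,0,0]],
  [0,[0,0.001,0.012],[0,0,0]],
])

```text
time_s: 4.68
position: [0.5555, -0.0305, 0.0507]
eef_rot: [-0.001, 0.646, 0.763, -0.001]
contact_force: [-1.6, 0.5, 4.2]
width: 0.0882
```

```bash
python3 - <<'E'
from h import *
M,t,e,th=fit();s=arm.get_state();r=rot(s);print(s["time_s"],s["position"],s["contact_force"],s["wrist_torque"])
for d in(-.0525,.0525):
    p=s["position"]+r.apply([0,d,.014]);print("tip",p.round(4),"stove xy",(M.T@(p[:2]-t)).round(4))
im=eyes.capture("side")
cv2.imwrite("pics/sc4.png",cv2.resize(im[130:250,320:460],None,fx=5,fy=5,interpolation=cv2.INTER_CUBIC))
E
```

```text
4.6833 [ 0.55551316 -0.03049243  0.05069171] [-1.57508491  0.45784416  4.18688604] [0.1284507  0.01639775 0.00252842]
tip [ 0.5037 -0.0392  0.0368] stove xy [-0.0008 -0.0362]
tip [ 0.6072 -0.0218  0.0365] stove xy [-0.0008  0.0688]
```

View pics/sc4.png

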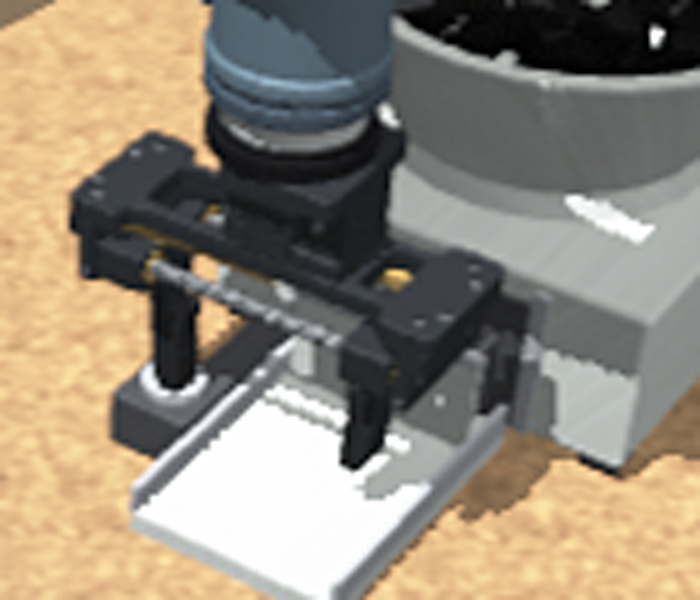

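The button is partly pressed (about 4 N) and the tray is still in, so I'll press another 3 mm.

>>> send_rows([
  [0,[0,0,0.001],[0,0,0]],
  [0,[0,0,0.002],[0,0,0]],
  [0,[0,0,0.003],[0,0,0]],
  [0,[0,0,0.003],[0,0,0]],
  [0,[0,0,0.003],[0,0,0]],
  [0,[0,0,0.003],[0,0,0]],
  [0,[0,0,0.003],[0,0,0]],
  [0,[0,0,0.003],[0,0,0]],
  [0,[0,0,0.003],[0,0,0]],
  [0,[0,0,0.003],[0,0,0]],
  [0,[0,0,0.003],[0,0,0]],
  [0,[0,0,0.003],[0,0,0]],
])

```text
time_s: 5.73
position: [0.5555, -0.0305, 0.0478]
eef_rot: [-0.001, 0.646, 0.763, -0.001]
contact_force: [-1.7, 0.8, 4.2]
width: 0.0881
```

```bash
python3 - <<'E'
from h import *
s=arm.get_state();r=rot(s);print(s["time_s"],s["position"],s["contact_force"],s["wrist_torque"])
im=eyes.capture("side");
cv2.imwrite("pics/sc5.png",cv2.resize(im[130:250,320:460],None,fx=5,fy=5,interpolation=cv2.INTER_CUBIC))
E
```

```text
5.7333 [ 0.55552285 -0.03047464  0.04775749] [-1.74577779  0.79802361  4.23618574] [ 0.05363973 -0.13994056 -0.21696752]
```

View pics/sc5.png

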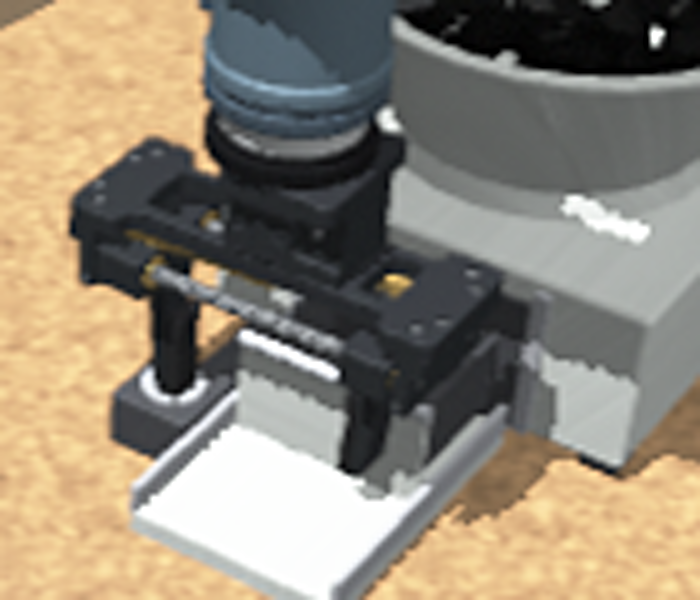

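The tray has sprung out and its plate stands against the right finger. I'll hold briefly and check that it's at rest.

>>> send_rows([
  [0,[0,0,0.0005],[0,0,0]],
  [0,[0,0,0.0005],[0,0,0]],
  [0,[0,0,0.0005],[0,0,0]],
  [0,[0,0,0.0005],[0,0,0]],
  [0,[0,0,0.0005],[0,0,0]],
  [0,[0,0,0.0005],[0,0,0]],
])

```text
time_s: 6.28
position: [0.5555, -0.0305, 0.0474]
eef_rot: [-0.001, 0.646, 0.763, -0.001]
contact_force: [-1.3, 0.8, 5.8]
width: 0.0881
```

```bash
python3 - <<'E'
from h import *
M,t,e,th=fit()
for x in (-.02,0,.01,.02,.04,.06):
    p=M@[x,.04]+t;q=P("side")@[*p,.069,1];print(x,(((q[:2]/q[2])-[320,130])*5).round(0))
F=[];W=[]
s=arm.get_state();print(s["time_s"],s["position"],s["contact_force"].round(2),s["wrist_torque"].round(3),np.abs(s["qd"]).max())
a=cv2.imread("pics/sc5.png");im=eyes.capture("side")
b=cv2.resize(im[130:250,320:460],None,fx=5,fy=5,interpolation=cv2.INTER_CUBIC);cv2.imwrite("pics/sc6.png",b);cv2.imwrite("pics/side6.png",im)
print("diff",np.abs(a.astype(int)-b)[150:500,120:500].mean())
E
```

```text
-0.02 [203. 365.]
0 [226. 344.]
0.01 [238. 333.]
0.02 [249. 323.]
0.04 [272. 303.]
0.06 [294. 283.]
6.2833 [ 0.5555342  -0.03045997  0.04737887] [-1.28  0.78  5.84] [ 0.077  0.019 -0.191] 0.0015553894876361568
diff 2.5369172932330826
```

View pics/side6.png

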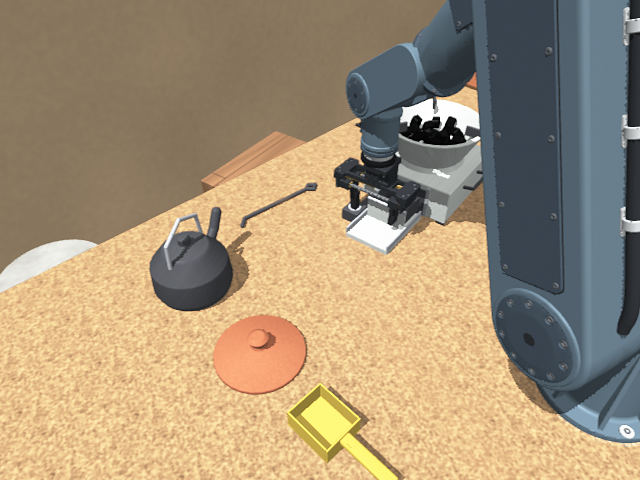

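The bead's left end, at crop pixel (242,338), puts the plate about 12 mm from the button line. That makes the tray about 48 mm out, stopped by the finger. The kettle, poker, lid and scoop look unmoved.

```bash
python3 -c "
from rig import ticket
print(ticket.hand_in())"
```

```text
the job is handed in; nothing more can be done
None
```

I pressed the catch button with one fingertip of the open gripper, and the other finger stopped the ash tray about 48 mm out. I handed the job in at about 6.4 s with the arm holding that pose; the hand-in gave no verdict.

- **Button:** the last wrist reading was about 5.8 N upward. The tip height put the button roughly 9 mm down. That depth is inferred, since my camera measurements of heights (button top and tray edge) came out about 4 mm higher than the text.
- **Tray:** its plate stood against the second finger. The wrist moment fits a push of about 2 N, and two pictures about half a second apart showed no visible movement.
- **Bystanders:** the kettle, poker, lid and scoop look unmoved in the last side picture.

No check failed. I compared tray movement only by picture, because no joint readings are available.

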